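# Put the stacked balance check weights away

### The job

The balance check is finished: take the stack of four steel check weights apart from the top down and put each weight, standing upright and flat, into the black-rimmed storage dish of its own size (smallest weight in the smallest dish, and so on up to the largest). Never tip a weight over or knock the stack down, and leave the petri dish and the capped vial where they stand.

Things in the scene. Friction and masses are not known exactly. Their poses are not given: they have to be found in the camera images.
- weight_xl: the largest of four plain steel disc weights, a loose upright cylinder 68 mm in diameter and 24 mm high, about 680 g; origin at the centre of its underside, z up. At the start the four stand on the table in one stack, each within 3 mm of the centre of the one below, largest at the bottom, smallest on top, so the undersides are at 0, 24, 48 and 72 mm
- weight_l: the second largest of four plain steel disc weights, a loose upright cylinder 52 mm in diameter and 24 mm high, about 400 g; origin at the centre of its underside, z up. At the start the four stand on the table in one stack, each within 3 mm of the centre of the one below, largest at the bottom, smallest on top, so the undersides are at 0, 24, 48 and 72 mm
- weight_m: the second smallest of four plain steel disc weights, a loose upright cylinder 36 mm in diameter and 24 mm high, about 190 g; origin at the centre of its underside, z up. At the start the four stand on the table in one stack, each within 3 mm of the centre of the one below, largest at the bottom, smallest on top, so the undersides are at 0, 24, 48 and 72 mm
- weight_s: the smallest of four plain steel disc weights, a loose upright cylinder 20 mm in diameter and 24 mm high, about 60 g; origin at the centre of its underside, z up. At the start the four stand on the table in one stack, each within 3 mm of the centre of the one below, largest at the bottom, smallest on top, so the undersides are at 0, 24, 48 and 72 mm
- dish_xl: the largest of four low round storage dishes with a black plastic rim and a grey lining, fixed to the table; inside 83 mm across at the floor, rim flared to 93 mm outside at the top; floor 3 mm above the table, rim top 9 mm above it; origin at the centre of its underside, z up. It belongs to the 68 mm weight (15 mm of play in diameter; the next larger weight does not go in)
- dish_l: the second largest of four low round storage dishes with a black plastic rim and a grey lining, fixed to the table; inside 67 mm across at the floor, rim flared to 77 mm outside at the top; floor 3 mm above the table, rim top 9 mm above it; origin at the centre of its underside, z up. It belongs to the 52 mm weight (15 mm of play in diameter; the next larger weight does not go in)
- dish_m: the second smallest of four low round storage dishes with a black plastic rim and a grey lining, fixed to the table; inside 51 mm across at the floor, rim flared to 61 mm outside at the top; floor 3 mm above the table, rim top 9 mm above it; origin at the centre of its underside, z up. It belongs to the 36 mm weight (15 mm of play in diameter; the next larger weight does not go in)
- dish_s: the smallest of four low round storage dishes with a black plastic rim and a grey lining, fixed to the table; inside 35 mm across at the floor, rim flared to 45 mm outside at the top; floor 3 mm above the table, rim top 9 mm above it; origin at the centre of its underside, z up. It belongs to the 20 mm weight (15 mm of play in diameter; the next larger weight does not go in)
- petri_dish: a loose clear lidded petri dish, 64 mm in diameter, 14 mm high, standing among the dishes; a bystander. Origin at the centre of its underside
- capped_vial: a loose upright glass sample vial with a blue cap, 27 mm in diameter, 58 mm high; a bystander. Origin at the centre of its underside
Mind the look-alikes: they are no part of the job. Leave any brown or purple look-alike of the dish_m alone.

How it is judged:
By the outcome, as a careful person would: the job done as asked, in the order asked, and still so for the second after the job is handed in, with the robot touching nothing.
It also fails if it takes over 99 s, if anything falls off the work surface, if the arm or the gripper's body presses on something with over 40 N, if the wrist force passes 120 N, or if a joint passes its speed limit or range.

### The arm

A 6-joint arm with a two-finger parallel gripper is mounted at the origin on a cart in front of the work surface, level with it; the furniture and walls round the work are solid. World frame = base frame: x ahead of the robot, y to its left, z up, the work surface at z = 0. Lengths are in m, angles in rad, forces in N, time in s.
With the tool pointing down it reaches from about 0.25 to 0.775 m from the base axis. Payload 4 kg.
Tool frame: the origin (TCP) lies at the very end of the fingers, on their centre line; the grasp point (between the pads) lies 19 mm behind it; x points along the fingers, y is the direction in which the jaws open and shut, and the axes are right-handed (so a half turn about x gives the same grasp; the last joint's range is limited). The gripper opens to 94 mm and grips with 3 to 60 N. Pads are 16 mm wide; open, the fingers measure 119 mm over their backs; the gripper's body (75 mm by 177 mm) begins 78 mm behind the grasp point.
Start: joints at [-1.335, 0.087, 1.371, -0, 1.684, -0.103], TCP at [0.183, -0.519, 0.206] pointing down, gripper open.
Joint ranges: [-3.1, 3.1], [-0.76, 2.03], [0.27, 2.55], [-1.08, 4.22], [0.17, 2.65], [-2.57, 2.57]. Speed limits (rad/s): [2.79, 2.79, 3.14, 3.14, 3.14, 3.14].

### API

Orientations are given as [roll, pitch, yaw] about the fixed x, y, z axes, in that order (R = Rz(yaw) Ry(pitch) Rx(roll)).
In Python, from bench import robot gives the robot as it stands.
- The arm moves only by the tool carry_out, never from a script. Its argument "targets" is a list of rows, each a list of 5 numbers: the closure, from 0 (fully open) to 1 (shut), then the shift along the tool's x, y, z in cm, then the turn about the tool's x in degrees. In form: [[fingers, tx, ty, tz, turn], ...]. A call has 1 to 20 rows; each row shifts and turns the commanded pose from where the row before left it, along the tool's axes as they then stand; what a row does not reach is not made up. A row lasts 1/10 s, in which the tool goes at most 50 mm and 8.59 degrees, less where a joint would pass 70% of its speed; a pose out of reach is approached as far as the arm can. A call is refused whole if a number of a shift passes 5 or a number of a turn 8.59, either way. A call with a gripper value outside its range is refused whole. The fingers move at their own pace and stop on an object; the grip force is fixed at half the most. Time passes only in rows, so rows that do not move let the fingers close. It gives the time, the measured TCP pose, the force and the opening at its end, in the units of the state.
- robot.get_obs(): the state, without advancing time (a new reading comes with each control period).
- robot.snapshot(name): name is "scene" or "side" or "wrist"; returns a dict with "image" (480x640x3 uint8, red, green, blue), "camera_matrix" (3x3 intrinsics, pixels), "distortion" ([k1, k2, p1, p2, k3] as OpenCV has them; the pictures are not rectified), "pose" (4x4, takes a point from camera to world coordinates). Camera axes: x right, y up, looking along -z (the intrinsics and any distortion apply to the point x, -y, -z); pixel columns grow to the right and rows downward; lengths in m; the calibration is good to about 2 mm. A picture is of the moment at which its call begins. There is no depth.
- robot.close_job(): hands the job in, once; it reports no verdict.
The state is a dict: "time": time; "joint_positions": joint angles; "qvel": joint speeds; "joint_torque": joint torques, N m; "tool_pos": TCP position; "ee_rot": TCP orientation; "wrist_force": force on the tool from outside, world axes, zero at the start; "wrist_torque": the same for the moment, N m; "width": finger opening in m.
Only numpy, scipy, OpenCV 4.12 (cv2) and the standard library are available. Lean on these libraries where they do the work, as an engineer would, in place of code of your own. Each camera call takes 0.05 s, during which the arm holds its last target. There are 200 camera calls.

## Working session

There is one attempt and no reset: what is moved stays moved. The work goes in short steps, Python scripts to look and compute and a tool call to move; the robot and the scene stay as the last step left them, time stands still between calls to the robot, and variables do not carry over. Pictures are saved under pics/ and viewed, about 12 in all and at most 16, crops included, and the job is handed in when it is done.

Besides the shell and the picture viewer there is one more tool, called after "Emit:" as a command line: name --pt "numbers of a row" for each row, then --argument value for the rest. carry_out: Moves the arm, as the interface text tells. Its arguments: {"type":"object","properties":{"targets":{"type":"array","items":{"type":"array","items":{"type":"number"}}}},"required":["targets"]}

```bash
ls; mkdir -p pics
cat > h.py <<'E'
import numpy as np, cv2
from bench import robot
def snap(name,out=None):
    s=robot.snapshot(name)
    if out: cv2.imwrite('pics/'+out,s['image'][:,:,::-1])
    return s
def ray(s,uv):
    K=np.array(s['camera_matrix'],float);D=np.array(s['distortion'],float)
    p=cv2.undistortPoints(np.array(uv,float).reshape(-1,1,2),K,D).reshape(-1,2)
    d=np.c_[p[:,0],-p[:,1],-np.ones(len(p))]
    T=np.array(s['pose']); return T[:3,3],d@T[:3,:3].T
def onplane(s,uv,z):
    o,d=ray(s,uv); return o+d*((z-o[2])/d[:,2])[:,None]
def proj(s,P):
    T=np.array(s['pose']);c=(np.atleast_2d(P)-T[:3,3])@T[:3,:3]
    c=c*[1,-1,-1]
    return cv2.projectPoints(c,np.zeros(3),np.zeros(3),np.array(s['camera_matrix'],float),np.array(s['distortion'],float))[0].reshape(-1,2)
E
python3 - <<'E'
from h import *
for n in('scene','side','wrist'):
    s=snap(n,n+'0.png');print(n,np.round(s['pose'],3).tolist(),np.round(s['camera_matrix'],1).tolist())
o=robot.get_obs();print({k:np.round(v,4).tolist() for k,v in o.items()})
E
```

```text
pics
scene [[-0.732, 0.393, -0.556, 0.085], [-0.681, -0.411, 0.606, 0.617], [0.01, 0.823, 0.569, 0.601], [0.0, 0.0, 0.0, 1.0]] [[485.2, 0.0, 328.0], [0.0, 485.2, 234.5], [0.0, 0.0, 1.0]]
side [[0.982, 0.099, -0.162, 0.462], [-0.188, 0.407, -0.894, -0.738], [-0.023, 0.908, 0.419, 0.458], [0.0, 0.0, 0.0, 1.0]] [[491.9, 0.0, 320.1], [0.0, 491.9, 231.5], [0.0, 0.0, 1.0]]
wrist [[0.332, 0.908, 0.257, 0.256], [-0.943, 0.32, 0.087, -0.492], [-0.003, -0.271, 0.963, 0.384], [0.0, 0.0, 0.0, 1.0]] [[382.3, 0.0, 316.4], [0.0, 382.3, 238.4], [0.0, 0.0, 1.0]]
{'time': 0.15, 'joint_positions': [-1.3351, 0.0878, 1.3718, -0.0, 1.6836, -0.1031], 'qvel': [-0.0016, -0.0027, -0.004, -0.0004, 0.0017, 0.0026], 'joint_torque': [0.0013, -34.0642, -30.2793, 0.0719, 0.0306, -0.0001], 'tool_pos': [0.1827, -0.5183, 0.2046], 'ee_rot': [-1.6696, 1.5692, 1.8109], 'wrist_force': [-0.2489, -0.985, -0.0186], 'wrist_torque': [-0.0188, -0.0349, -0.0046], 'width': 0.0941}
```

View pics/scene0.png

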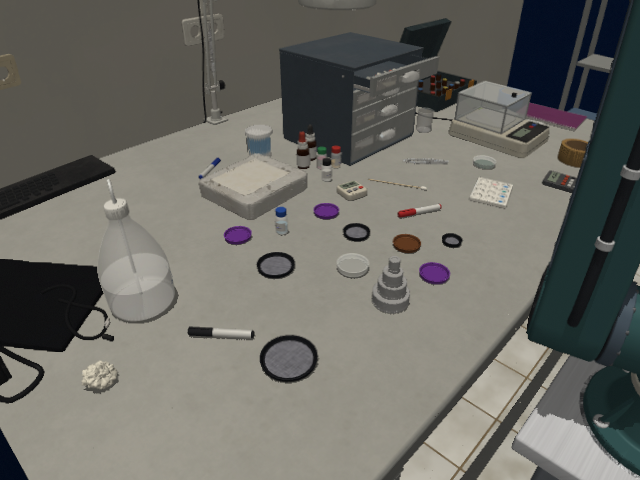

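View pics/side0.png

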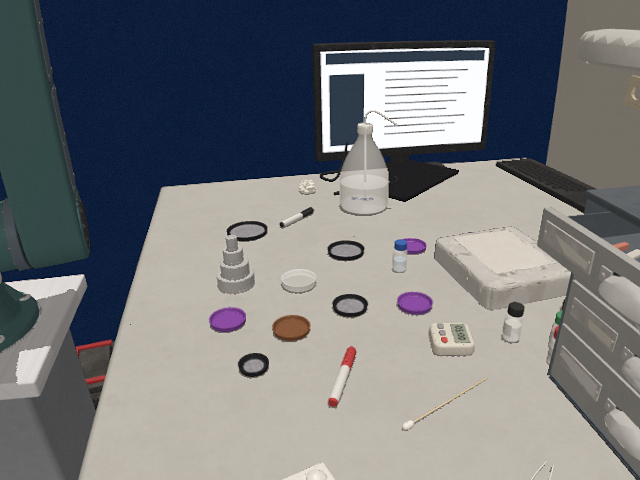

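The scene view shows the stack at (391,285). The black dishes are XL (289,358), L (276,265), M (357,232) and S (452,240). Petri dish is at (353,265), vial at (281,221). Look-alikes of dish_m: brown (407,243), purple (435,272), (326,211), (238,235). The side view agrees: XL (247,231), L (346,250), M (350,305), S (253,365), stack (236,265).

Run:
```python
from h import *
C={'scene':dict(XL=(289,358),L=(276,265),M=(357,232),S=(452,240)),'side':dict(XL=(247,231),L=(346,250),M=(350,305),S=(253,365))}
R=dict(XL=.0465,L=.0385,M=.0305,S=.0225)
from scipy.optimize import least_squares
for n in C:
    s=snap(n);im=s['image'].astype(int)
    dark=((im.max(2)<75)).astype(np.uint8)
    cs,_=cv2.findContours(dark,cv2.RETR_EXTERNAL,cv2.CHAIN_APPROX_NONE)
    for k,c in C[n].items():
        b=[q for q in cs if cv2.pointPolygonTest(q,c,False)>=0]
        if not b: print(n,k,'none');continue
        q=b[0].reshape(-1,2); P=onplane(s,q,.009)[:,:2]
        f=least_squares(lambda p:np.hypot(*(P-p[:2]).T)-p[2],[*P.mean(0),.03],loss='soft_l1',f_scale=.001).x
        print(n,k,np.round(f,4),'true R',R[k])
    P=lambda u,z:np.round(onplane(s,[u],z)[0],3)
    if n=='scene': print('stack top',P((394,260),.096),'petri',P((353,262),.014),'vial',P((281,211),.058),[P(u,.009) for u in((407,242),(435,272),(326,211),(238,235))])
    else: print('stack top',P((232,238),.096),'petri',P((299,278),.014),'vial',P((401,243),.058),[P(u,.009) for u in((291,327),(228,319),(415,302))])
    o=P((236,290),0)
    x0,y0=(341,225) if n=='scene' else (186,205)
    cv2.imwrite(f'pics/crop_{n}.png',cv2.resize(s['image'][y0:y0+100,x0:x0+100,::-1],(400,400),interpolation=cv2.INTER_CUBIC))
cv2.imwrite('pics/crop.png',np.hstack([cv2.imread('pics/crop_scene.png'),cv2.imread('pics/crop_side.png')]))
```

```text
scene XL [0.4766 0.278  0.0467] true R 0.0465
scene L [0.6674 0.1334 0.0399] true R 0.0385
scene M [ 0.6264 -0.0639  0.0324] true R 0.0305
scene S [ 0.4589 -0.1805  0.0244] true R 0.0225
stack top [0.445 0.057 0.096] petri [0.558 0.027 0.014] vial [0.747 0.043 0.058] [array([ 0.524, -0.109,  0.009]), array([ 0.426, -0.064,  0.009]), array([ 0.732, -0.081,  0.009]), array([0.801, 0.12 , 0.009])]
side XL none
side L [0.6695 0.1225 0.0405] true R 0.0385
side M [ 0.6289 -0.0739  0.0316] true R 0.0305
side S [ 0.4622 -0.1904  0.0231] true R 0.0225
stack top [0.449 0.045 0.096] petri [0.56  0.024 0.014] vial [0.752 0.032 0.058] [array([ 0.526, -0.114,  0.009]), array([ 0.43 , -0.071,  0.009]), array([ 0.737, -0.091,  0.009])]
```

View pics/crop.png

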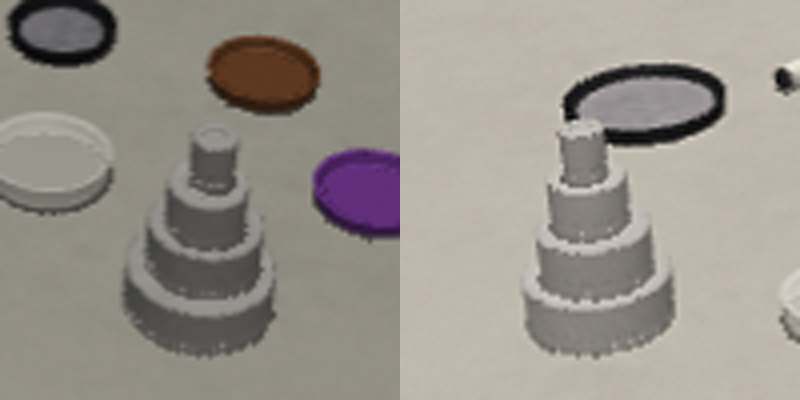

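The crop confirms the stack's four discs, the brown and purple look-alikes, and black dish M/XL nearby. The scene and side cameras differ by about 1 cm in y, so I'll refine with the wrist camera.

```bash
cat >> h.py <<'E'
from scipy.spatial.transform import Rotation as Ro
def tool():
    o=robot.get_obs(); return np.array(o['tool_pos']),Ro.from_euler('xyz',o['ee_rot']).as_matrix()
def need(target):
    p,R=tool(); return np.round((np.array(target)-p)@R*100,2)
E
python3 - <<'E'
from h import *
p,R=tool();print(np.round(R,3)); print(need([.447-.06,.051,.22]))
E
```

```text
[[-0.     0.332 -0.943]
 [ 0.001 -0.943 -0.332]
 [-1.    -0.001 -0.   ]]
[ -1.45 -46.92 -38.19]
```

Emit:
carry_out --pt "0 -0.7 -2.24 -2.2 0" --pt "0 -0.7 -2.24 -2.2 0" --pt "0 -0.7 -2.24 -2.2 0" --pt "0 -0.7 -2.24 -2.2 0" --pt "0 -0.7 -2.24 -2.2 0" --pt "0 -0.7 -2.24 -2.2 0" --pt "0 -0.7 -2.24 -2.2 0" --pt "0 -0.7 -2.24 -2.2 0" --pt "0 -0.7 -2.24 -2.2 0" --pt "0 -0.7 -2.24 -2.2 0" --pt "0 -0.7 -2.24 -2.2 0" --pt "0 -0.7 -2.24 -2.2 0" --pt "0 -0.7 -2.24 -2.2 0" --pt "0 -0.7 -2.24 -2.2 0" --pt "0 -0.7 -2.24 -2.2 0" --pt "0 -0.7 -2.24 -2.2 0" --pt "0 -0.7 -2.24 -2.2 0" --pt "0 -0.7 -2.24 -2.2 0" --pt "0 -0.7 -2.24 -2.2 0" --pt "0 -0.7 -2.24 -2.2 0"

```text
time: 2.25
tool_pos: [0.4492, 0.0513, 0.3457]
ee_rot: [1.988, 1.571, -0.815]
wrist_force: [0.3, 1.1, -0.3]
width: 0.0938
```

Emit:
carry_out --pt "0 0 0 0 0" --pt "0 0 0 0 0" --pt "0 0 0 0 0"

```text
time: 2.55
tool_pos: [0.4485, 0.0493, 0.3452]
ee_rot: [0.346, 1.57, -2.457]
wrist_force: [-0.3, -0.1, -0.3]
width: 0.0942
```

Run:
```python
from h import *
s=snap('wrist','w1.png');print(np.round(s['pose'],3).tolist(),tool())
```

```text
[[0.331, 0.908, 0.257, 0.522], [-0.944, 0.319, 0.089, 0.076], [-0.001, -0.272, 0.962, 0.524], [0.0, 0.0, 0.0, 1.0]] (array([0.44846599, 0.04912093, 0.34526593]), array([[-3.90194586e-04,  3.30953052e-01, -9.43647140e-01],
       [-4.77937634e-04, -9.43647166e-01, -3.30952864e-01],
       [-9.99999810e-01,  3.21868466e-04,  5.26380934e-04]]))
```

View pics/w1.png

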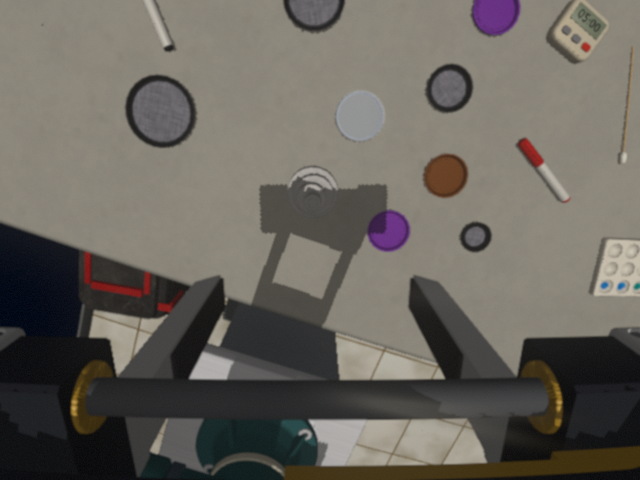

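Wrist view: XL (160,110), M (450,87), S (476,236), stack (313,190), petri (360,115); L is cut at the top (314,5). Fingertips show near (220,282) and (415,282), which gives me a calibration check.

```bash
cat >> h.py <<'E'
from scipy.optimize import least_squares
RR=dict(XL=.0465,L=.0385,M=.0305,S=.0225)
def dish(s,c,z=.009,thr=75,mind=0):
    im=s['image'].astype(int); d=((im.max(2)<thr)).astype(np.uint8)
    best=None
    for q in cv2.findContours(d,cv2.RETR_EXTERNAL,cv2.CHAIN_APPROX_NONE)[0]:
        if cv2.pointPolygonTest(q,c,False)>=0: best=q
    if best is None: return None
    P=onplane(s,best.reshape(-1,2),z)[:,:2]
    return least_squares(lambda p:np.hypot(*(P-p[:2]).T)-p[2],[*P.mean(0),.03],loss='soft_l1',f_scale=.001).x
E
python3 - <<'E'
from h import *
s=snap('wrist');p,R=tool()
for k,c in dict(XL=(160,110),M=(450,87),S=(476,236)).items(): print(k,dish(s,c),RR[k])
for y in(-.0595,-.047,.047,.0595):print('tip proj',proj(s,p+R@[0,y,0]),proj(s,p+R@[0,y,-.008]))
print('stack XL base centre guess',onplane(s,[(313,192)],.096),'petri',onplane(s,[(360,115)],.014))
cv2.imwrite('pics/w1c.png',np.hstack([cv2.resize(s['image'][150:230,270:360,::-1],(450,400),interpolation=cv2.INTER_CUBIC),cv2.resize(s['image'][260:330,400:470,::-1],(350,400))]))
E
```

```text
XL [0.47914742 0.27762938 0.04497489] 0.0465
M [ 0.62938293 -0.06548468  0.02883087] 0.0305
S [ 0.46144302 -0.18238056  0.02100697] 0.0225
tip proj [[202.26764485 291.15090447]] [[200.91385072 276.49997593]]
tip proj [[226.57630156 291.26354587]] [[225.50454632 276.58219502]]
tip proj [[411.29631096 291.25565485]] [[412.41039732 276.56935525]]
tip proj [[435.6114241  291.14067594]] [[437.00746039 276.48356251]]
stack XL base centre guess [[0.45785917 0.05812436 0.096     ]] petri [[0.55924915 0.03054701 0.014     ]]
```

View pics/w1c.png

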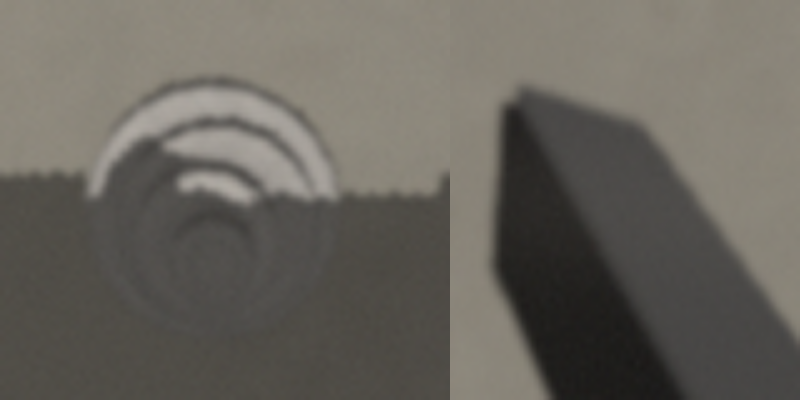

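Run:
```python
from h import *
s=snap('wrist')
print('S',onplane(s,[(312.4,200)],.096));print('XL',onplane(s,[(312.7,191)],.024))
im=s['image'][165:222,285:342]; g=cv2.createCLAHE(6,(2,2)).apply(cv2.cvtColor(im,cv2.COLOR_RGB2GRAY))
cv2.imwrite('pics/w1d.png',cv2.resize(g,None,fx=10,fy=10,interpolation=cv2.INTER_CUBIC))
# scene/side estimate of XL outline etc: refs
for n in('scene','side'):
    t=snap(n)
    for z in(0,.024,.048,.072,.096): print(n,z,np.round(proj(t,[[.447,.053,z]]),1).tolist())
```

```text
S [[0.44907109 0.05573902 0.096     ]]
XL [[0.44822284 0.05589388 0.024     ]]
scene 0 [[389.5, 300.1]]
scene 0.024 [[390.7, 290.2]]
scene 0.048 [[391.8, 280.0]]
scene 0.072 [[393.0, 269.4]]
scene 0.096 [[394.2, 258.5]]
side 0 [[236.2, 283.6]]
side 0.024 [[234.9, 272.2]]
side 0.048 [[233.6, 260.5]]
side 0.072 [[232.3, 248.5]]
side 0.096 [[231.0, 236.2]]
```

View pics/w1d.png

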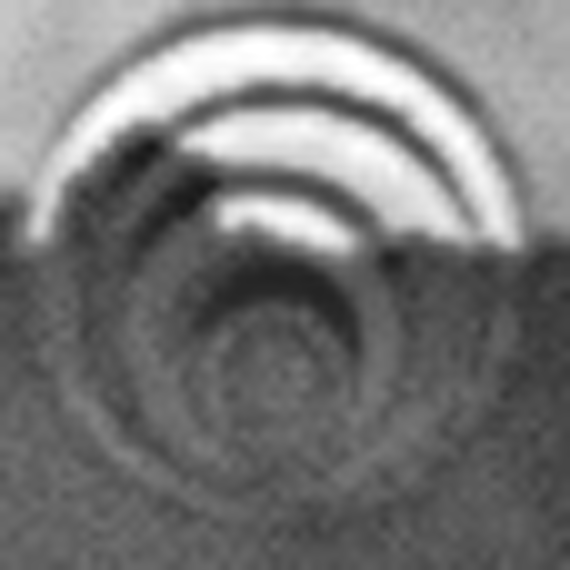

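Emit:
carry_out --pt "0 2 -0.64 0 0" --pt "0 3 0 0 0" --pt "0 3 0 0 0" --pt "0 3 0 0 0" --pt "0 3 0 0 0" --pt "0 3 0 0 0" --pt "0 2 0 0 0" --pt "0 1 0 0 0" --pt "0 0 0 0 0" --pt "0 0 0 0 0" --pt "0 0 0 0 0"

```text
time: 3.9
tool_pos: [0.4478, 0.056, 0.1472]
ee_rot: [2.776, 1.568, -0.027]
wrist_force: [0.4, -0.2, -0.4]
width: 0.0942
```

Run:
```python
from h import *
s=snap('wrist');p,R=tool();print(p,np.round(proj(s,[p+R@[0,.047,-.008],[.4465,.055,.096],[.4465,.055,.024]]),1).tolist())
g=cv2.createCLAHE(3,(4,4)).apply(cv2.cvtColor(s['image'][60:360,140:500],cv2.COLOR_RGB2GRAY))
cv2.imwrite('pics/w2.png',cv2.resize(g,None,fx=2,fy=2,interpolation=cv2.INTER_CUBIC))
```

```text
[0.44777096 0.05598139 0.14708614] [[412.2, 276.5], [319.1, 261.4], [318.6, 232.7]]
```

View pics/w2.png

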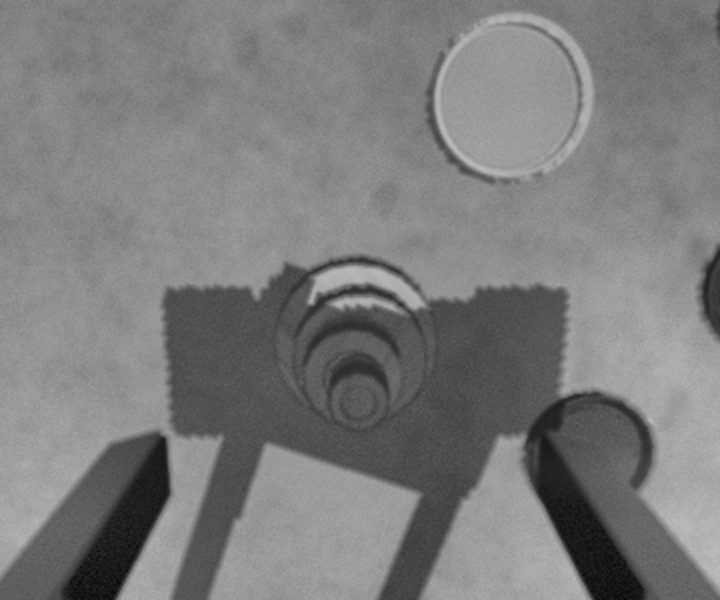

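Emit:
carry_out --pt "0 2 0.08 0.13 0" --pt "0 2 0 0 0" --pt "0 1.5 0 0 0" --pt "0 1.2 0 0 0" --pt "0 0 0 0 0" --pt "0 0 0 0 0" --pt "0.5 0 0 0 0" --pt "0.6 0 0 0 0" --pt "0.7 0 0 0 0" --pt "0.7 0 0 0 0" --pt "0.75 0 0 0 0" --pt "0.85 0 0 0 0" --pt "1 0 0 0 0" --pt "1 0 0 0 0" --pt "1 0 0 0 0" --pt "1 0 0 0 0" --pt "1 0 0 0 0"

```text
time: 5.65
tool_pos: [0.4458, 0.0548, 0.0784]
ee_rot: [1.084, 1.571, -1.719]
wrist_force: [0.3, -0.6, -0.0]
width: 0.0185
```

Emit:
carry_out --pt "1 -1 0 0 0" --pt "1 -2 0 0 0" --pt "1 -1 0.5 0 0" --pt "1 0 1.8 0.54 0" --pt "1 0 2 0.54 0" --pt "1 0 2 0.54 0" --pt "1 0 2 0.54 0" --pt "1 0 2 0.54 0" --pt "1 0 2 0.54 0" --pt "1 0 2 0.54 0" --pt "1 0 2 0.54 0" --pt "1 0 2 0.54 0" --pt "1 0 2 0.54 0" --pt "1 0 2 0.54 0" --pt "1 1 0.5 0.54 0" --pt "1 1 0 0 0" --pt "1 0 0 0 0" --pt "1 0 0 0 0"

```text
time: 7.45
tool_pos: [0.4599, -0.1806, 0.0977]
ee_rot: [-0.989, 1.569, 2.493]
wrist_force: [0.2, -0.6, 0.0]
width: 0.0187
```

Run:
```python
from h import *
s=snap('wrist');p,R=tool();o=robot.get_obs();print(p,o['width'],o['wrist_force'],np.round(proj(s,[[.46,-.1815,.003],p]),1).tolist())
cv2.imwrite('pics/w3.png',s['image'][60:400,140:500,::-1])
```

```text
[ 0.46034035 -0.18082446  0.09825356] 0.018084429355841005 [-0.8158182  -0.67605376  0.3349985 ] [[319.6, 240.2], [319.5, 291.3]]
```

View pics/w3.png

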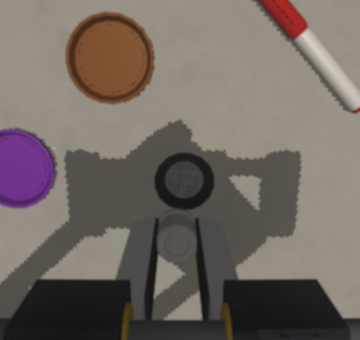

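Dish S sits at (324,241), which is about 4 mm further along tool y than predicted. The weight is held upright between the fingers at (317,300).

Emit:
carry_out --pt "1 1 0.43 0 0" --pt "1 2 0 0 0" --pt "1 2 0 0 0" --pt "1 1.5 0 0 0" --pt "1 1 0 0 0" --pt "1 0.6 0 0 0" --pt "1 0.4 0 0 0" --pt "1 0 0 0 0" --pt "1 0 0 0 0" --pt "1 0 0 0 0"

```text
time: 8.5
tool_pos: [0.4625, -0.1861, 0.0143]
ee_rot: [2.267, 1.569, -0.536]
wrist_force: [0.1, -0.2, -0.4]
width: 0.0182
```

Run:
```python
from h import *
s=snap('wrist');p,R=tool();o=robot.get_obs();print(p,o['width'],o['wrist_force'])
t=snap('side');u,v=np.round(proj(t,[.463,-.185,.01])[0]).astype(int);a=cv2.resize(t['image'][v-60:v+40,u-50:u+50,::-1],(400,400),interpolation=cv2.INTER_CUBIC)
cv2.imwrite('pics/w4.png',np.hstack([a,cv2.resize(s['image'][150:350,220:420,::-1],(400,400))]))
```

```text
[ 0.46237883 -0.18606947  0.01419246] 0.018294209948222576 [-0.2055821  -0.49255119 -1.03638996]
```

View pics/w4.png

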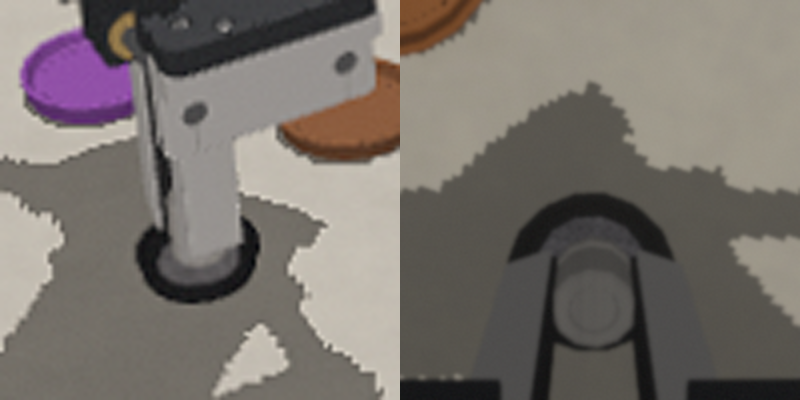

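Weight is centred over dish S in the wrist view (both at column ≈593/2 of the crop). Lower 4 mm and release.

Emit:
carry_out --pt "1 0.2 0 0 0" --pt "1 0.15 0 0 0" --pt "1 0 0 0 0" --pt "1 0 0 0 0" --pt "1 0 0 0 0"

```text
time: 9.1
tool_pos: [0.4619, -0.1858, 0.01]
ee_rot: [1.639, 1.571, -1.164]
wrist_force: [0.6, -0.5, -0.8]
width: 0.0185
```

Emit:
carry_out --pt "0.75 0 0 0 0" --pt "0.7 0 0 0 0" --pt "0.6 0 0 0 0" --pt "0.6 0 0 0 0" --pt "0.6 -0.5 0 0 0" --pt "0.5 -1.5 0 0 0" --pt "0.4 -3 0 0 0" --pt "0.3 -4 0 0 0" --pt "0.2 -3 -2.3 -0.65 0" --pt "0 0 -2.9 -0.85 0" --pt "0 0 -3 -0.85 0" --pt "0 0 -3 -0.85 0" --pt "0 0 -3 -0.85 0" --pt "0 0 -3 -0.85 0" --pt "0 0 -3 -0.85 0" --pt "0 0 -3 -0.75 0" --pt "0 0 0 0 0" --pt "0 0 0 0 0" --pt "0 0 0 0 0"

```text
time: 11.0
tool_pos: [0.4463, 0.0538, 0.1302]
ee_rot: [1.719, 1.57, -1.084]
wrist_force: [0.5, -0.4, -0.1]
width: 0.0941
```

Run:
```python
from h import *
s=snap('wrist');p,R=tool();print(p,np.round(proj(s,[[.4465,.055,.072],[.4465,.055,.048],[.4465,.055,.024]]),1).tolist())
g=cv2.createCLAHE(3,(4,4)).apply(cv2.cvtColor(s['image'][160:310,210:430],cv2.COLOR_RGB2GRAY))
a=cv2.cvtColor(cv2.resize(g,(528,360),interpolation=cv2.INTER_CUBIC),cv2.COLOR_GRAY2BGR)
t=snap('side');u,v=np.round(proj(t,[.463,-.185,.01])[0]).astype(int);b=cv2.resize(t['image'][v-30:v+30,u-22:u+23,::-1],(270,360),interpolation=cv2.INTER_CUBIC)
cv2.imwrite('pics/w5.png',np.hstack([a,b]))
```

```text
[0.44625688 0.0536824  0.13005152] [[316.8, 254.5], [316.8, 244.0], [316.8, 235.2]]
```

View pics/w5.png

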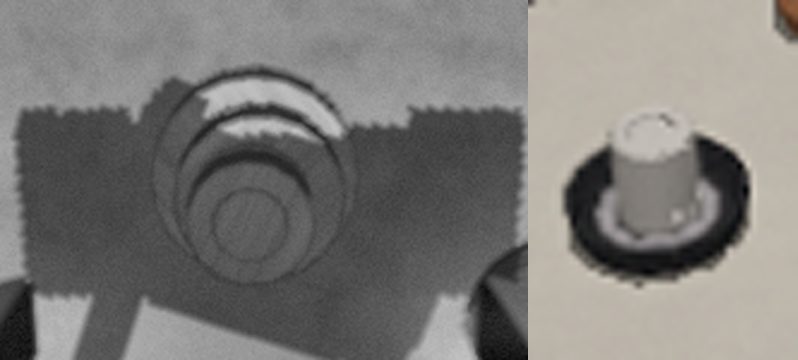

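S stands upright in its dish (right crop). Next weight M's top centre is at (315,253), matching the prediction.

Emit:
carry_out --pt "0 2 -0.14 -0.05 0" --pt "0 2 0 0 0" --pt "0 1.7 0 0 0" --pt "0 1.1 0 0 0" --pt "0 0.3 0 0 0" --pt "0.3 0 0 0 0" --pt "0.45 0 0 0 0" --pt "0.55 0 0 0 0" --pt "0.58 0 0 0 0" --pt "0.62 0 0 0 0" --pt "0.7 0 0 0 0" --pt "1 0 0 0 0" --pt "1 0 0 0 0" --pt "1 0 0 0 0" --pt "1 0 0 0 0"

```text
time: 12.6
tool_pos: [0.4461, 0.0561, 0.059]
ee_rot: [1.711, 1.571, -1.091]
wrist_force: [0.3, 0.2, -0.3]
width: 0.0349
```

Emit:
carry_out --pt "1 -0.5 0 0 0" --pt "1 -1.5 0 0 0" --pt "1 -2 0 0 0" --pt "1 0 1 -0.7 0" --pt "1 0 1.8 -1.3 0" --pt "1 0 2.2 -1.6 0" --pt "1 0 2.2 -1.6 0" --pt "1 0 2.2 -1.6 0" --pt "1 0 2.2 -1.6 0" --pt "1 0 2.2 -1.6 0" --pt "1 0 2 -1.6 0" --pt "1 0 1.4 -1.1 0" --pt "1 0 0.7 -0.5 0" --pt "1 0 0 0 0" --pt "1 0 0 0 0" --pt "1 0 0 0 0"

```text
time: 14.2
tool_pos: [0.6294, -0.0683, 0.0988]
ee_rot: [-0.649, 1.57, 2.832]
wrist_force: [-0.1, 0.3, -1.1]
width: 0.0344
```

Run:
```python
from h import *
s=snap('wrist');p,R=tool();o=robot.get_obs();print(p,o['width'],o['wrist_force'],np.round(proj(s,[[.63,-.069,.009],p]),1).tolist())
cv2.imwrite('pics/w6.png',s['image'][60:400,140:500,::-1])
```

```text
[ 0.62948363 -0.0682558   0.09900393] 0.03418714831628954 [ 0.72687275 -0.48106982 -1.75733288] [[319.5, 241.3], [318.9, 291.4]]
```

View pics/w6.png

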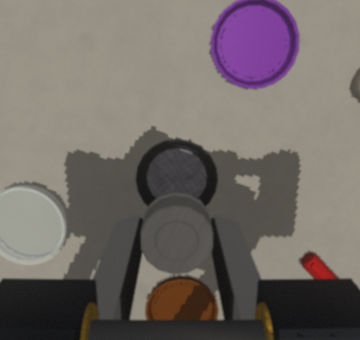

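Dish M at (316.5,239) is as predicted; weight M sits upright in the fingers at (317,300). Brown look-alike is well clear below.

Emit:
carry_out --pt "1 1 -0.05 -0.15 0" --pt "1 2 0 0 0" --pt "1 2 0 0 0" --pt "1 1.5 0 0 0" --pt "1 1 0 0 0" --pt "1 0.6 0 0 0" --pt "1 0.3 0 0 0" --pt "1 0 0 0 0" --pt "1 0 0 0 0" --pt "1 0 0 0 0" --pt "1 0 0 0 0"

```text
time: 15.35
tool_pos: [0.6318, -0.068, 0.0157]
ee_rot: [2.563, 1.569, -0.24]
wrist_force: [-0.2, 0.1, -1.7]
width: 0.0345
```

Emit:
carry_out --pt "1 0.2 0 0 0" --pt "1 0 0 0 0" --pt "1 0 0 0 0" --pt "0.6 0 0 0 0" --pt "0.55 0 0 0 0" --pt "0.5 0 0 0 0" --pt "0.4 0 0 0 0" --pt "0.4 0 0 0 0"

```text
time: 16.15
tool_pos: [0.6312, -0.0678, 0.0127]
ee_rot: [-0.358, 1.57, 3.122]
wrist_force: [-0.2, -0.1, 0.7]
width: 0.0558
```

Run:
```python
from h import *
p,R=tool();print(p,need([.4465,.055,.105]))
```

```text
[ 0.63118271 -0.06782845  0.0126966 ] [ -9.22 -17.72  13.34]
```

Emit:
carry_out --pt "0.4 -0.5 0 0 0" --pt "0.4 -1.5 0 0 0" --pt "0.3 -3 0 0 0" --pt "0.2 -4.2 -0.5 0.4 0" --pt "0 0 -1.8 1.4 0" --pt "0 0 -2.5 1.9 0" --pt "0 0 -2.6 1.9 0" --pt "0 0 -2.6 1.9 0" --pt "0 0 -2.6 1.9 0" --pt "0 0 -2.6 1.9 0" --pt "0 0 -1.8 1.4 0" --pt "0 0 -0.7 0.6 0" --pt "0 0 0 0 0" --pt "0 0 0 0 0" --pt "0 0 0 0 0"

```text
time: 17.65
tool_pos: [0.4481, 0.0543, 0.1053]
ee_rot: [2.366, 1.57, -0.438]
wrist_force: [-1.0, -0.6, -0.3]
width: 0.0941
```

Run:
```python
from h import *
s=snap('wrist');p,R=tool();print(p,np.round(proj(s,[[.4465,.055,.048],[.4465,.055,.024]]),1).tolist())
g=cv2.createCLAHE(3,(4,4)).apply(cv2.cvtColor(s['image'][160:310,210:430],cv2.COLOR_RGB2GRAY))
a=cv2.cvtColor(cv2.resize(g,(528,360),interpolation=cv2.INTER_CUBIC),cv2.COLOR_GRAY2BGR)
t=snap('side');u,v=np.round(proj(t,[.63,-.068,.01])[0]).astype(int);b=cv2.resize(t['image'][v-30:v+30,u-22:u+23,::-1],(270,360),interpolation=cv2.INTER_CUBIC)
cv2.imwrite('pics/w7.png',np.hstack([a,b]))
```

```text
[0.44790736 0.05428867 0.1050551 ] [[316.6, 257.7], [316.6, 246.9]]
```

View pics/w7.png

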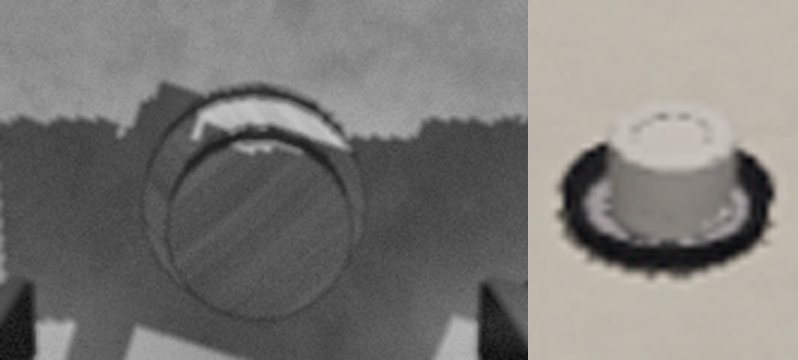

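M stands upright in its dish. L's top centre is at (319,254), about 1.5 mm off the finger mid-line.

Emit:
carry_out --pt "0 2 0.15 -0.12 0" --pt "0 2 0 0 0" --pt "0 1.7 0 0 0" --pt "0 1.1 0 0 0" --pt "0 0.3 0 0 0" --pt "0.2 0 0 0 0" --pt "0.3 0 0 0 0" --pt "0.38 0 0 0 0" --pt "0.42 0 0 0 0" --pt "0.45 0 0 0 0" --pt "0.55 0 0 0 0" --pt "1 0 0 0 0" --pt "1 0 0 0 0" --pt "1 0 0 0 0" --pt "1 0 0 0 0"

```text
time: 19.25
tool_pos: [0.4489, 0.0538, 0.0343]
ee_rot: [2.468, 1.57, -0.335]
wrist_force: [-1.3, 0.6, 3.1]
width: 0.0505
```

Run:
```python
from h import *
p,R=tool();print(p,need([.670,.1275,.10]))
```

```text
[0.44891212 0.05381508 0.03426396] [ -6.56   0.4  -23.3 ]
```

Emit:
carry_out --pt "1 -0.5 0 0 0" --pt "1 -1.5 0 0 0" --pt "1 -2 0 -0.5 0" --pt "1 -1.5 0 -1.2 0" --pt "1 0 0 -2 0" --pt "1 0 0.1 -2.4 0" --pt "1 0 0.1 -2.5 0" --pt "1 0 0.1 -2.5 0" --pt "1 0 0.1 -2.5 0" --pt "1 0 0 -2.5 0" --pt "1 0 0 -2.4 0" --pt "1 0 0 -2 0" --pt "1 0 0 -1.6 0" --pt "1 0 0 -0.8 0" --pt "1 0 0 -0.4 0" --pt "1 0 0 0 0" --pt "1 0 0 0 0" --pt "1 0 0 0 0"

```text
time: 21.05
tool_pos: [0.6692, 0.1273, 0.0891]
ee_rot: [0.208, 1.57, -2.595]
wrist_force: [-1.1, 0.2, -4.5]
width: 0.0505
```

Run:
```python
from h import *
s=snap('wrist');p,R=tool();o=robot.get_obs();print(p,o['width'],o['wrist_force'],np.round(proj(s,[[.67,.1275,.009],[.67,.1275,.009]-R@[0,0,.0385],p]),1).tolist())
cv2.imwrite('pics/w8.png',s['image'][60:400,140:500,::-1])
```

```text
[0.66930805 0.12733057 0.08923272] 0.05005111709705809 [-0.24171786  0.01326722 -3.50933947] [[318.4, 244.5], [318.5, 190.3], [318.9, 291.3]]
```

View pics/w8.png

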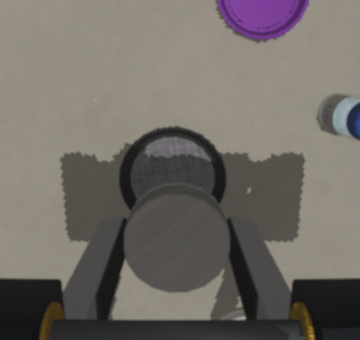

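Dish L centre is at (312.5,~241), so about −2.7 mm along y and 2 mm outward. The vial at (490,177) is clear of the fingers.

Emit:
carry_out --pt "1 1 -0.25 -0.2 0" --pt "1 2 0 0 0" --pt "1 2 0 0 0" --pt "1 1.4 0 0 0" --pt "1 0.7 0 0 0" --pt "1 0.3 0 0 0" --pt "1 0 0 0 0" --pt "1 0 0 0 0" --pt "1 0 0 0 0" --pt "1 0 0 0 0"

```text
time: 22.1
tool_pos: [0.6714, 0.1306, 0.016]
ee_rot: [2.872, 1.569, 0.069]
wrist_force: [-0.1, -0.2, -3.7]
width: 0.0502
```

Run:
```python
from h import *
s=snap('wrist');p,R=tool();o=robot.get_obs();print(p,o['width'],o['wrist_force'])
a=cv2.resize(s['image'][150:350,220:420,::-1],(400,400))
t=snap('scene');u,v=np.round(proj(t,[.67,.128,.01])[0]).astype(int);b=cv2.resize(t['image'][v-50:v+50,u-50:u+50,::-1],(400,400),interpolation=cv2.INTER_CUBIC)
cv2.imwrite('pics/w9.png',np.hstack([a,b]))
```

```text
[0.67127912 0.13056096 0.0157363 ] 0.05055560987061274 [-0.41622066  1.03598306 -3.63304124]
```

View pics/w9.png

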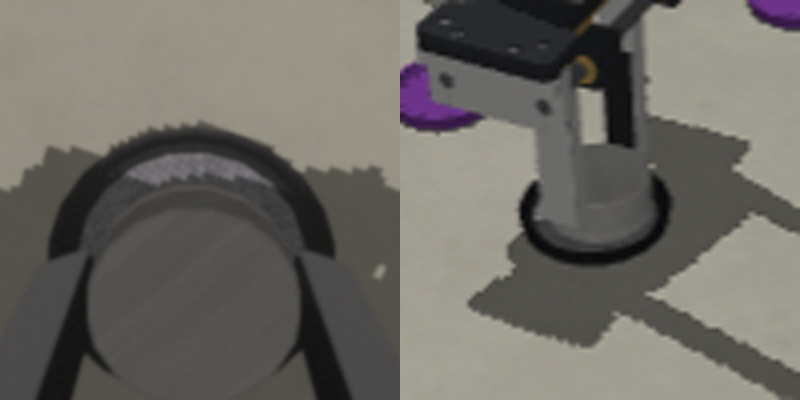

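Weight and dish L line up (columns 194 and 192 of the crop), with the bottom inside the rim. Lower and release.

Emit:
carry_out --pt "1 0.2 0 -0.1 0" --pt "1 0 0 0 0" --pt "1 0 0 0 0" --pt "0.42 0 0 0 0" --pt "0.38 0 0 0 0" --pt "0.3 0 0 0 0" --pt "0.2 0 0 0 0" --pt "0.2 0 0 0 0"

```text
time: 23.0
tool_pos: [0.6719, 0.1309, 0.0132]
ee_rot: [2.603, 1.57, -0.2]
wrist_force: [-0.2, 0.1, 0.7]
width: 0.0745
```

Run:
```python
from h import *
p,R=tool();print(p,need([.4475,.0545,.10]))
```

```text
[0.67186694 0.13088347 0.01316335] [-8.69 -0.25 23.7 ]
```

Emit:
carry_out --pt "0.2 -0.5 0 0 0" --pt "0.2 -1.5 0 0 0" --pt "0.1 -3 0 0 0" --pt "0 -3.7 0 0.8 0" --pt "0 0 0 2 0" --pt "0 0 0 3 0" --pt "0 0 0 3.4 0" --pt "0 0 0 3.4 0" --pt "0 0 0 3.4 0" --pt "0 0 -0.1 3.2 0" --pt "0 0 -0.1 2.5 0" --pt "0 0 -0.1 1.3 0" --pt "0 0 0 0.7 0" --pt "0 0 0 0 0" --pt "0 0 0 0 0" --pt "0 0 0 0 0"

```text
time: 24.6
tool_pos: [0.4481, 0.0551, 0.1]
ee_rot: [2.904, 1.57, 0.101]
wrist_force: [-0.3, 0.3, -0.3]
width: 0.0941
```

Run:
```python
from h import *
s=snap('wrist');p,R=tool();print(p,np.round(proj(s,[[.4475,.0545,.024],p]),1).tolist())
g=cv2.createCLAHE(3,(4,4)).apply(cv2.cvtColor(s['image'][160:310,210:430],cv2.COLOR_RGB2GRAY))
a=cv2.cvtColor(cv2.resize(g,(528,360),interpolation=cv2.INTER_CUBIC),cv2.COLOR_GRAY2BGR)
t=snap('side');u,v=np.round(proj(t,[.67,.128,.01])[0]).astype(int);b=cv2.resize(t['image'][v-30:v+30,u-22:u+23,::-1],(270,360),interpolation=cv2.INTER_CUBIC)
cv2.imwrite('pics/w10.png',np.hstack([a,b]))
```

```text
[0.447961   0.05511063 0.09990066] [[318.9, 248.4], [318.8, 291.5]]
```

View pics/w10.png

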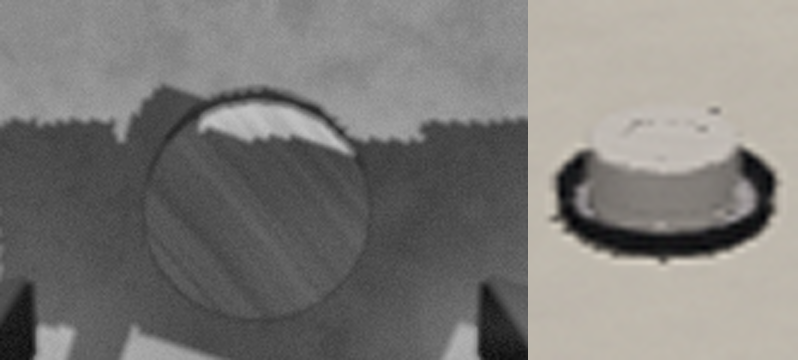

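L stands upright in its dish. XL is centred between the fingers (column 257.5 for both).

Emit:
carry_out --pt "0 2 0 -0.08 0" --pt "0 2 0 0 0" --pt "0 2 0 0 0" --pt "0 1.5 0 0 0" --pt "0 1 0 0 0" --pt "0 0.4 0 0 0" --pt "0 0 0 0 0" --pt "0.15 0 0 0 0" --pt "0.22 0 0 0 0" --pt "0.26 0 0 0 0" --pt "0.3 0 0 0 0" --pt "0.4 0 0 0 0" --pt "1 0 0 0 0" --pt "1 0 0 0 0" --pt "1 0 0 0 0" --pt "1 0 0 0 0"

```text
time: 26.3
tool_pos: [0.4484, 0.0551, 0.0115]
ee_rot: [2.597, 1.57, -0.206]
wrist_force: [-0.7, 0.1, 5.1]
width: 0.0666
```

Run:
```python
from h import *
p,R=tool();print(p,need([.480,.274,.08]))
```

```text
[0.44840556 0.05514655 0.01145495] [ -6.86 -19.59 -10.26]
```

Emit:
carry_out --pt "1 -0.5 0 0 0" --pt "1 -1.2 0 0 0" --pt "1 -1.8 0 0 0" --pt "1 -2 -0.3 -0.15 0" --pt "1 -1.3 -0.9 -0.45 0" --pt "1 0 -1.5 -0.8 0" --pt "1 0 -2 -1.05 0" --pt "1 0 -2 -1.05 0" --pt "1 0 -2 -1.05 0" --pt "1 0 -2 -1.05 0" --pt "1 0 -2 -1.05 0" --pt "1 0 -2 -1.05 0" --pt "1 0 -2 -1.05 0" --pt "1 0 -1.5 -0.8 0" --pt "1 0 -1 -0.5 0" --pt "1 0 -0.4 -0.2 0" --pt "1 0 0 0 0" --pt "1 0 0 0 0" --pt "1 0 0 0 0"

```text
time: 28.2
tool_pos: [0.4795, 0.2733, 0.0789]
ee_rot: [0.951, 1.57, -1.853]
wrist_force: [0.0, -1.1, -7.9]
width: 0.0665
```

Run:
```python
from h import *
s=snap('wrist');p,R=tool();o=robot.get_obs();c=np.array([.48,.274,.009]);print(p,o['width'],o['wrist_force'],np.round(proj(s,[c,c-R@[0,0,.0465],p]),1).tolist())
cv2.imwrite('pics/w11.png',s['image'][60:400,140:500,::-1])
```

```text
[0.47956968 0.27331913 0.07898643] 0.0670479045403471 [-0.3849653  -0.62145023 -8.33385598] [[317.5, 249.0], [317.5, 180.6], [318.8, 291.3]]
```

View pics/w11.png

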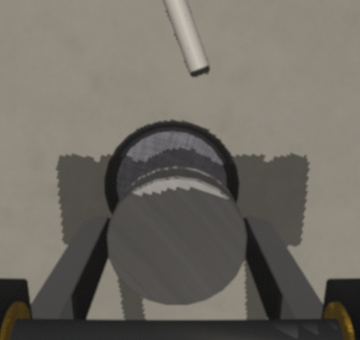

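Dish XL centre is at column 311.5, about 3 mm to −y; the row is as predicted.

Emit:
carry_out --pt "1 1 -0.3 -0.05 0" --pt "1 2 0 0 0" --pt "1 1.5 0 0 0" --pt "1 0.9 0 0 0" --pt "1 0.5 0 0 0" --pt "1 0.2 0 0 0" --pt "1 0 0 0 0" --pt "1 0 0 0 0" --pt "1 0 0 0 0"

```text
time: 29.15
tool_pos: [0.4797, 0.2774, 0.0189]
ee_rot: [-3.101, 1.569, 0.38]
wrist_force: [0.6, 0.5, -8.3]
width: 0.0665
```

Run:
```python
from h import *
s=snap('wrist');p,R=tool();o=robot.get_obs();print(p,o['width'],o['wrist_force'])
a=cv2.resize(s['image'][150:350,220:420,::-1],(400,400))
t=snap('scene');u,v=np.round(proj(t,[.48,.275,.01])[0]).astype(int);b=cv2.resize(t['image'][v-50:v+50,u-50:u+50,::-1],(400,400),interpolation=cv2.INTER_CUBIC)
cv2.imwrite('pics/w12.png',np.hstack([a,b]))
```

```text
[0.4795585  0.27737074 0.01873487] 0.06620703556462082 [ 1.09443675  0.62685438 -7.74814546]
```

No more pictures can be viewed, so I'll check with numbers: the dish estimate is (0.479,0.277) and the tool is at (0.480,0.277).

Emit:
carry_out --pt "1 0.25 0 0 0" --pt "1 0.15 0 0 0" --pt "1 0 0 0 0" --pt "1 0 0 0 0" --pt "1 0 0 0 0"

```text
time: 29.75
tool_pos: [0.4792, 0.2772, 0.0145]
ee_rot: [3.033, 1.57, 0.23]
wrist_force: [-1.2, -0.4, -2.4]
width: 0.0665
```

Contact occurs at the expected height (rim contact would have come 6 mm higher), and the load is passing to the dish. Release and withdraw.

Emit:
carry_out --pt "0.25 0 0 0 0" --pt "0.2 0 0 0 0" --pt "0.1 0 0 0 0" --pt "0 0 0 0 0" --pt "0 0 0 0 0" --pt "0 0 0 0 0" --pt "0 -0.5 0 0 0" --pt "0 -1.5 0 0 0" --pt "0 -3 0 0 0" --pt "0 -4 0 0 0" --pt "0 -4 0 0 0" --pt "0 -4 0 2 0" --pt "0 -4 1 3 0" --pt "0 0 2 2 0" --pt "0 0 0 0 0" --pt "0 0 0 0 0"

```text
time: 31.35
tool_pos: [0.4235, 0.226, 0.2242]
ee_rot: [-2.943, 1.569, 0.537]
wrist_force: [-0.6, -0.1, -0.8]
width: 0.0943
```

Run:
```python
from h import *
# numeric check: render expected outline of weight XL in dish and measure top disc (bright) vs dark rim in each view
print(tool()[0],robot.get_obs()['width'])
for n in('wrist','scene','side'):
    s=snap(n);im=s['image'].astype(int)
    for k,c,r in(('XL',(.479,.277),.034),('L',(.671,.130),.026),('M',(.631,-.068),.018),('S',(.462,-.186),.010)):
        u,v=proj(s,[*c,.02])[0]
        if not(30<u<610 and 30<v<450): continue
        d=(im.max(2)<75).astype(np.uint8)
        lab,st,ce=cv2.connectedComponentsWithStats(d)[1:4]
        # rim component: largest dark one near predicted rim
        ring=proj(s,[[c[0]+(RR[k]-.002)*np.cos(a),c[1]+(RR[k]-.002)*np.sin(a),.009] for a in np.linspace(0,6.28,60)])
        ids=[lab[int(b+.5),int(a+.5)] for a,b in ring];ids=[i for i in ids if i]
        if not ids: print(n,k,'no rim');continue
        i=max(set(ids),key=ids.count);q=np.argwhere(lab==i)[:,::-1]
        P=onplane(s,cv2.convexHull(q.astype(np.int32)).reshape(-1,2),.009)[:,:2]
        f=least_squares(lambda p:np.hypot(*(P-p[:2]).T)-RR[k],P.mean(0),loss='soft_l1',f_scale=.002).x
        # top disc: template of expected edges: search best circle on gradient at z=.027
        g=cv2.GaussianBlur(cv2.cvtColor(s['image'],cv2.COLOR_RGB2GRAY),(3,3),0).astype(float)
        m=np.hypot(cv2.Sobel(g,6,1,0),cv2.Sobel(g,6,0,1));A=np.linspace(0,6.28,90)
        best=max((cv2.remap(m.astype(np.float32),*[w.astype(np.float32).reshape(1,-1) for w in proj(s,np.c_[f[0]+dx+r*np.cos(A),f[1]+dy+r*np.sin(A),0*A+zz]).T],cv2.INTER_LINEAR).mean(),dx,dy,zz) for dx in np.arange(-.012,.0121,.0015) for dy in np.arange(-.012,.0121,.0015) for zz in(.027,))
        print(n,k,'rim',np.round(f,4),'weight-dish mm',np.round(np.array(best[1:3])*1000,1),'score',round(best[0]))
```

```text
[0.42354072 0.22601643 0.22420287] 0.09425782201670768
wrist XL rim [0.4789 0.2782] weight-dish mm [-1.5 -0. ] score 168
scene XL rim [0.4761 0.2787] weight-dish mm [ 1.5 -3. ] score 148
scene L rim [0.6655 0.1346] weight-dish mm [ 4.5 -4.5] score 129
scene M rim [ 0.7505 -0.144 ] weight-dish mm [-1.5 10.5] score 114
scene S rim [ 0.4592 -0.1802] weight-dish mm [ 3. 12.] score 168
side XL rim [0.4796 0.2633] weight-dish mm [-1.5  9. ] score 113
side L rim [0.6683 0.1196] weight-dish mm [1.5 7.5] score 115
side M rim [ 0.6283 -0.075 ] weight-dish mm [-12. -12.] score 147
side S rim [ 0.4618 -0.1906] weight-dish mm [ 10.5 -12. ] score 209
```

Run:
```python
from h import *
for n,pts in(('scene',dict(petri=(353,265),vial=(281,221))),('side',dict(petri=(299,281),vial=(401,255)))):
    s=snap(n);a=cv2.imread(f'pics/{n}0.png')[:,:,::-1].astype(int);d=np.abs(s['image'].astype(int)-a).max(2)
    for k,(u,v) in pts.items(): w=d[v-18:v+18,u-18:u+18];print(n,k,'changed px',(w>40).sum(),'of',w.size)
s=snap('wrist');g=cv2.GaussianBlur(cv2.cvtColor(s['image'],cv2.COLOR_RGB2GRAY),(3,3),0).astype(float)
m=np.hypot(cv2.Sobel(g,6,1,0),cv2.Sobel(g,6,0,1)).astype(np.float32);A=np.linspace(0,6.28,120)
sc=lambda p:cv2.remap(m,*[w.astype(np.float32).reshape(1,-1) for w in proj(s,np.c_[p[0]+.034*np.cos(A),p[1]+.034*np.sin(A),p[2]+.034*(p[3]*np.cos(A)+p[4]*np.sin(A))]).T],cv2.INTER_LINEAR).mean()
from scipy.optimize import minimize
b=max((sc((.479+x,.278+y,.027,tx,ty)),x,y,tx,ty) for x in np.arange(-.006,.0061,.0015) for y in np.arange(-.006,.0061,.0015) for tx in(-.12,-.06,0,.06,.12) for ty in(-.12,-.06,0,.06,.12))
print('XL dx,dy,tilt x,y',np.round(b,4))
```

```text
scene petri changed px 0 of 1296
scene vial changed px 80 of 1296
side petri changed px 0 of 1296
side vial changed px 0 of 1296
XL dx,dy,tilt x,y [ 1.787002e+02 -3.000000e-03 -0.000000e+00  1.200000e-01 -6.000000e-02]
```

The single-view tilt fit is ambiguous, so I'll check XL's flatness over the three cameras, with a free shift per camera to absorb calibration error.

Run:
```python
from h import *
A=np.linspace(0,6.28,120);T=(-.12,-.06,0,.06,.12);tot=np.zeros((5,5))
for n,c in(('wrist',(.479,.278)),('scene',(.478,.277)),('side',(.479,.272))):
    s=snap(n);g=cv2.GaussianBlur(cv2.cvtColor(s['image'],cv2.COLOR_RGB2GRAY),(3,3),0).astype(float)
    m=np.hypot(cv2.Sobel(g,6,1,0),cv2.Sobel(g,6,0,1)).astype(np.float32)
    sc=lambda p:cv2.remap(m,*[w.astype(np.float32).reshape(1,-1) for w in proj(s,np.c_[p[0]+.034*np.cos(A),p[1]+.034*np.sin(A),p[2]+.034*(p[3]*np.cos(A)+p[4]*np.sin(A))]).T],cv2.INTER_LINEAR).mean()
    M=np.array([[max(sc((c[0]+x,c[1]+y,.027,a,b)) for x in np.arange(-.008,.0081,.001) for y in np.arange(-.01,.0101,.001)) for b in T] for a in T])
    print(n);print(M.round().astype(int)); tot+=M/M.max()
print(tot.round(2))
```

```text
wrist
[[170 165 163 159 155]
 [175 170 168 164 160]
 [178 174 171 168 164]
 [180 176 172 170 167]
 [181 179 178 175 171]]
scene
[[127 135 146 152 150]
 [137 147 154 161 155]
 [142 146 151 152 148]
 [140 142 146 145 139]
 [136 137 140 138 131]]
side
[[121 113 103  94  86]
 [134 123 111  99  90]
 [141 126 114 101  91]
 [136 119 108  99  90]
 [124 113  99  91  85]]
[[2.58 2.55 2.53 2.49 2.4 ]
 [2.77 2.73 2.66 2.61 2.48]
 [2.86 2.76 2.69 2.59 2.47]
 [2.83 2.7  2.62 2.54 2.42]
 [2.72 2.64 2.55 2.47 2.36]]
```

Scene and side give opposite tilt signs, which points to a camera pitch bias. As a control I'll run the same test on L, which a picture showed standing flat.

Run:
```python
from h import *
A=np.linspace(0,6.28,120);T=np.arange(-.18,.181,.06)
for k,r,cs in(('L',.026,((.672,.130),(.671,.124))),('XL',.034,((.478,.277),(.479,.272)))):
  for n,c in zip(('scene','side'),cs):
    s=snap(n);g=cv2.GaussianBlur(cv2.cvtColor(s['image'],cv2.COLOR_RGB2GRAY),(3,3),0).astype(float)
    m=np.hypot(cv2.Sobel(g,6,1,0),cv2.Sobel(g,6,0,1)).astype(np.float32)
    sc=lambda p:cv2.remap(m,*[w.astype(np.float32).reshape(1,-1) for w in proj(s,np.c_[p[0]+r*np.cos(A),p[1]+r*np.sin(A),p[2]+r*(p[3]*np.cos(A)+p[4]*np.sin(A))]).T],cv2.INTER_LINEAR).mean()
    print(k,n,'ty scores',[int(max(sc((c[0]+x,c[1]+y,.027,0,b)) for x in np.arange(-.006,.0061,.001) for y in np.arange(-.009,.0091,.001))) for b in T])
```

```text
L scene ty scores [110, 117, 123, 129, 132, 133, 131]
L side ty scores [150, 137, 125, 115, 105, 95, 85]
XL scene ty scores [133, 141, 145, 150, 151, 147, 135]
XL side ty scores [149, 140, 125, 113, 100, 91, 78]
```

L, known to be flat, shows the same opposite-signed pattern, so the effect is camera bias and XL is flat as well. I'm handing the job in.

```bash
python3 -c "
from bench import robot
print(robot.get_obs()['time'],robot.close_job())"
```

```text
the job is handed in; nothing more can be done
32.0 None
```

I took the stack apart from the top down (S, M, L, XL) and released each weight in the black-rimmed dish of its own size. I handed the job in at 32 s, with the gripper open and well clear of everything.

**S, M and L:** pictures taken after each release show them upright inside their dishes.

**XL:** I had used up the 16 pictures, so I checked it by numbers only.
- It touched down at the dish-floor height; landing on the rim would have come 6 mm higher.
- After release, the wrist camera put it within about 2–3 mm of the dish centre, against 7.5 mm of play.

**Bystanders:** the petri dish shows no changed pixels in either view, and the vial none in the side view. The scene view shows 80 changed pixels near the vial. I put that down to weight L or a shadow coming into the window, but did not confirm it.

**Checks that disagreed:**
- The side and scene cameras differ by about 1 cm in y, so I placed by the wrist camera.
- The tilt fits on XL gave opposite signs in those two cameras. L, which a picture showed standing flat, gave the same pattern, so I took it as camera bias.
- The final automatic outline fits for S and M locked onto wrong edges and are worthless. Those two rest on the earlier pictures.

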